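# Set the slide and find the lock-nut socket

### The arm

A 6-joint arm with a two-finger parallel gripper is mounted at the origin on a cart in front of the work surface, level with it; the furniture and walls round the work are solid. World frame = base frame: x ahead of the robot, y to its left, z up, the work surface at z = 0. Lengths are in m, angles in rad, forces in N, time in s.
With the tool pointing down it reaches from about 0.35 to 0.975 m from the base axis. Payload 4.9 kg.
Tool frame: the origin (TCP) lies between the finger pads; the fingertips stand 19 mm ahead of it and the grasp point (between the pads) is the TCP; z points along the fingers, y is the line along which they close (so a half turn about z gives the same grasp; the last joint's range is limited). The gripper opens to 85 mm and grips with 20 to 120 N. Pads are 22 mm wide; open, the fingers measure 114 mm over their backs; the gripper's body (76 mm by 85 mm) begins 54 mm behind the grasp point. The pads swing forward as they close: fully open they stand 13 mm farther back than shut.
Start: joints at [-1.259, 0.053, 1.613, -0, 1.476, -0.119], TCP at [0.261, -0.568, 0.25] pointing down, gripper open.
Joint ranges: [-3.01, 3.01], [-1.01, 2.22], [0.06, 2.58], [-1.02, 4.17], [0.09, 2.62], [-3.14, 3.14]. Speed limits (rad/s): [2.57, 2.57, 3.14, 3.14, 3.14, 3.14].

### API

Orientations are given as a rotation vector (axis times angle).
In Python, from station import ctrl gives the robot as it stands. The module is installed in compiled form; this text tells all that it offers.
- The arm moves only by the tool servo_tool, never from a script. Its argument "increments" is a list that holds one entry, the list of rows, each a list of 5 numbers: the finger opening in cm, from 0 to 8.54, then the shift along the tool's x, y, z in cm, then the turn about the tool's z in degrees. A call has 1 to 5 rows; each row is the pose to reach, as a shift and turn from the pose commanded when the call began, along the tool's axes at that moment; what a row does not reach only later rows make up. A row lasts 1/10 s, in which the tool goes at most 50 mm and 8.59 degrees, less where a joint would pass 70% of its speed; a pose out of reach is approached as far as the arm can. A call with a gripper value outside its range is refused whole. The fingers move at their own pace and stop on an object; "newtons" is the grip in N (left out, the last holds). Time passes only in rows, so rows that repeat a pose let the fingers close. It gives the time, the measured TCP pose, the force, the opening and the grip force at its end, in the units of the state.
- ctrl.get_obs(): the state, without advancing time (a new reading comes with each control period).
- ctrl.get_image(name): name is "side" or "top"; returns a dict with "img" (480x640x3 uint8, red, green, blue), "fx", "fy", "cx", "cy" (pixels), "rvec" (rotation vector, rad) and "tvec" (3), from world to camera coordinates, as OpenCV has them. Camera axes: x right, y down, z forward; pixel columns grow to the right and rows downward; lengths in m; the calibration is good to about 2 mm. A picture is of the moment at which its call begins. There is no depth.
- ctrl.finish_job(): hands the job in; it is judged then, once.
The state is a dict: "t": time; "q": joint angles; "dq": joint speeds; "effort": joint torques, N m; "tool_pos": TCP position; "tool_rot": TCP orientation; "contact_force": force on the tool from outside, world axes, zero at the start; "wrist_torque": the same for the moment, N m; "opening": finger opening in m; "grip_force": force on a finger pad.
Only numpy, scipy, OpenCV 4.12 (cv2) and the standard library are available. Lean on these libraries where they do the work, as an engineer would, in place of code of your own. Each camera call takes 0.05 s, during which the arm holds its last target. There are 200 camera calls.

### The job

Turn the black knob of the grey rack-and-pinion slide until the tip of its brass pointer stands on the red mark. Then try the three look-alike sockets on the lock nut of the slide's stud to find the one that fits it, going all the way down over the nut without being so big that it turns freely on it; put any wrong one back standing upright on the mat or the worktop. Finish while still holding the right socket in the gripper, fully seated on the nut, with the pointer still on the mark and the hex key, screwdriver and white bottle left alone.

Things in the scene. Friction and masses are not known exactly. Their poses are not given: they have to be found in the camera images.
- slide_base: Grey base plate of the slide, 130 (x) x 270 (y) x 16 mm high, fixed to the worktop, differently placed each time. Origin: centre of its underside, z up; its y runs along the pointer's travel. Low parts on it stay under 32 mm height except the knob and the socket.
- knob_top (a point): Centre of the top face of the black fluted knob (vertical axis, 36 mm diameter, 30 mm high from 24 to 54 mm above the worktop; grip it from above across the diameter, any direction). A 50 mm brass pinion lies under it.
- knob (a joint): Knob angle, rad, growing counter-clockwise seen from above, range -1.3 to 1.3, starts negative; stays where it is left (friction about 0.05 N m). The pointer moves 25 mm per rad, counter-clockwise to the slide's +y.
- pointer_tip (a point): Tip of the brass pointer, which rides on the rack bar and moves along the slide's y only.
- mark: Red mark, a tab 6 mm wide (y) and 14 mm long (x) on the white scale beside the pointer tip; fixed to the slide. Origin: its centre line at the plate's surface; axes as the slide's. The pointer is on the mark when its tip is within 3 mm of the centre line along y. At the start the tip is 11 to 32 mm short of it, on the -y side.
- stud (a point): Foot of the slide's upright stud, at the plate's top, 16 mm above the worktop: the lock nut sits here. A socket fully down has its rim on the plate; a too small one stays on the nut, about 13 mm higher. A too big one goes down but turns freely; the right one has 0.8 mm play to each side and turns at most about 6 degrees either way from square.
- nut_a: Hexagon nut, 13 mm high, chamfered, tight on its stud (does not turn; the 12 mm stud ends 3 mm above it). The three nuts differ (28 to 42 mm across flats). Which one is on the slide's stud changes; the other two are spares on the nut board. Origin: centre of underside, 16 mm above the worktop; z up; x normal to a flat (flats every 60 degrees).
- nut_b: Hexagon nut, 13 mm high, chamfered, tight on its stud (does not turn; the 12 mm stud ends 3 mm above it). The three nuts differ (28 to 42 mm across flats). Which one is on the slide's stud changes; the other two are spares on the nut board. Origin: centre of underside, 16 mm above the worktop; z up; x normal to a flat (flats every 60 degrees).
- nut_c: Hexagon nut, 13 mm high, chamfered, tight on its stud (does not turn; the 12 mm stud ends 3 mm above it). The three nuts differ (28 to 42 mm across flats). Which one is on the slide's stud changes; the other two are spares on the nut board. Origin: centre of underside, 16 mm above the worktop; z up; x normal to a flat (flats every 60 degrees).
- socket_p: Loose socket, 60 mm tall, about 0.25 kg, standing opening down: dark sleeve 56 mm across up to 24 mm height, above it a bright hexagonal neck, 28 mm across flats: grip that on two flats from above. Hidden hexagonal opening 20 mm deep, flats parallel to the neck's. Origin: centre of lower rim; z up; x normal to a flat. The three look alike and differ only in the opening.
- socket_q: Loose socket, 60 mm tall, about 0.25 kg, standing opening down: dark sleeve 56 mm across up to 24 mm height, above it a bright hexagonal neck, 28 mm across flats: grip that on two flats from above. Hidden hexagonal opening 20 mm deep, flats parallel to the neck's. Origin: centre of lower rim; z up; x normal to a flat. The three look alike and differ only in the opening.
- socket_r: Loose socket, 60 mm tall, about 0.25 kg, standing opening down: dark sleeve 56 mm across up to 24 mm height, above it a bright hexagonal neck, 28 mm across flats: grip that on two flats from above. Hidden hexagonal opening 20 mm deep, flats parallel to the neck's. Origin: centre of lower rim; z up; x normal to a flat. The three look alike and differ only in the opening.
- socket_mat: Black rubber mat, 250 (x) x 100 (y) x 3 mm, fixed; the sockets stand on it in a row along its x, 83 mm apart, in changing order. Origin: centre of its underside.
- nut_board: Wooden board 70 (x) x 150 (y) x 16 mm with two studs that carry the two spare nuts. Fixed; not part of the work.
- hex_key: Small grey L-shaped hex key, 73 mm long, 5 mm thick, lying loose; leave alone. Origin: centre of its underside.
- screwdriver: Screwdriver with red handle, 184 mm, lying loose; leave alone. Origin: centre of its underside.
- white_bottle: White sample bottle, 40 mm across, 96 mm tall, standing loose; leave alone. Origin: centre of its underside.
Not all that is in view belongs to the job. Leave any green or turquoise look-alike of the socket_q alone. Leave any blue look-alike of the socket_r alone.

How it is judged:
By the outcome, as a careful person would: the job done as asked, in the order asked, and still so for the second after the job is handed in, while the arm keeps its last pose, push and grip.
It also fails if it takes over 72 s, if anything falls off the work surface, if the arm or the gripper's body presses on something with over 40 N, if the wrist force passes 120 N, or if a joint passes its speed limit or range.

## Working session

There is one attempt and no reset: what is moved stays moved. The work goes in short steps, Python scripts to look and compute and a tool call to move; the robot and the scene stay as the last step left them, time stands still between calls to the robot, and variables do not carry over. Pictures are saved under pics/ and viewed, at most 10 in all, crops included, and the job is handed in when it is done.

Besides the shell and the picture viewer there is one more tool, called after "Emit:" as name(argument=value, ...), one argument or row to a line, values as JSON. servo_tool: Moves the arm, as the interface text tells. Its arguments: {"type":"object","properties":{"increments":{"type":"array"},"newtons":{"type":"number"}},"required":["increments"]}

```bash
mkdir -p pics; cat > h.py <<'E'
import numpy as np, cv2
from station import ctrl
def cam(n):
    d=ctrl.get_image(n); R=cv2.Rodrigues(np.array(d['rvec'],float))[0]; d['R']=R; d['t']=np.array(d['tvec'],float).ravel(); return d
def ray(d,u,v,z):
    c=-d['R'].T@d['t']; r=d['R'].T@np.array([(u-d['cx'])/d['fx'],(v-d['cy'])/d['fy'],1]); return c+r*(z-c[2])/r[2]
def proj(d,p):
    q=d['R']@np.array(p,float)+d['t']; return q[0]/q[2]*d['fx']+d['cx'],q[1]/q[2]*d['fy']+d['cy']
def save(img,n,s=1):
    cv2.imwrite('pics/'+n,cv2.resize(img[:,:,::-1],None,fx=s,fy=s,interpolation=cv2.INTER_CUBIC))
E
python3 - <<'E'
from h import *
for n in('top','side'):
    d=cam(n); save(d['img'],n+'0.png',1.25); np.save(n+'0.npy',d['img']); print(n,d['fx'],d['cx'],d['cy'],-d['R'].T@d['t'],d['R'].round(3).tolist())
o=ctrl.get_obs(); print(o['t'],o['tool_pos'],o['tool_rot'],o['contact_force'],o['opening'])
E
```

```text
top 448.64387438349854 316.8349474276581 238.15091505476286 [ 0.45612663 -0.08411199  1.34887065] [[-0.022, -1.0, -0.02], [-0.996, 0.023, -0.085], [0.086, 0.018, -0.996]]
side 578.6663720565922 326.3484196552862 231.80252939136784 [ 0.45660531 -1.40527192  1.1062788 ] [[0.997, -0.07, 0.008], [-0.037, -0.608, -0.793], [0.06, 0.79, -0.609]]
0.1 [ 0.26084446 -0.5673776   0.24915455] [-3.06713586e+00 -6.71112616e-01  2.88017650e-04] [-0.43369344  0.04950538  0.64407366] 0.08518313874227804
```

View pics/top0.png

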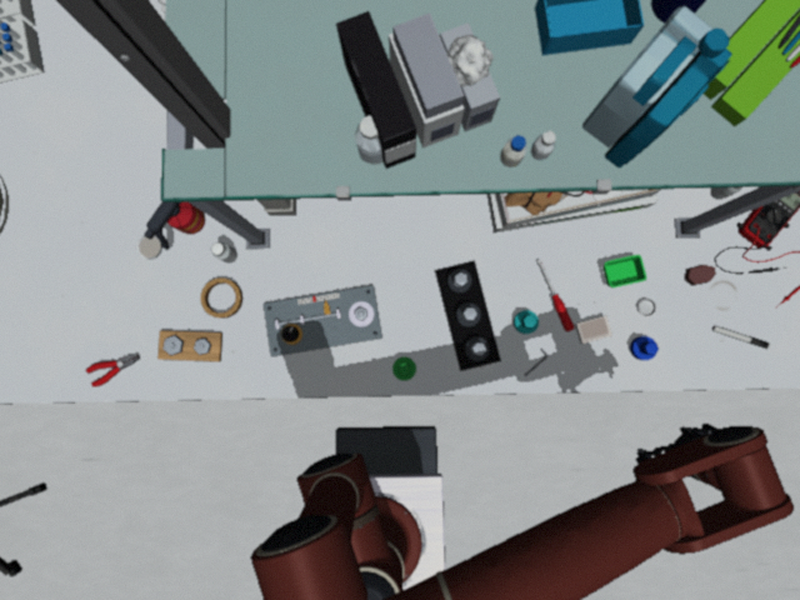

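View pics/side0.png

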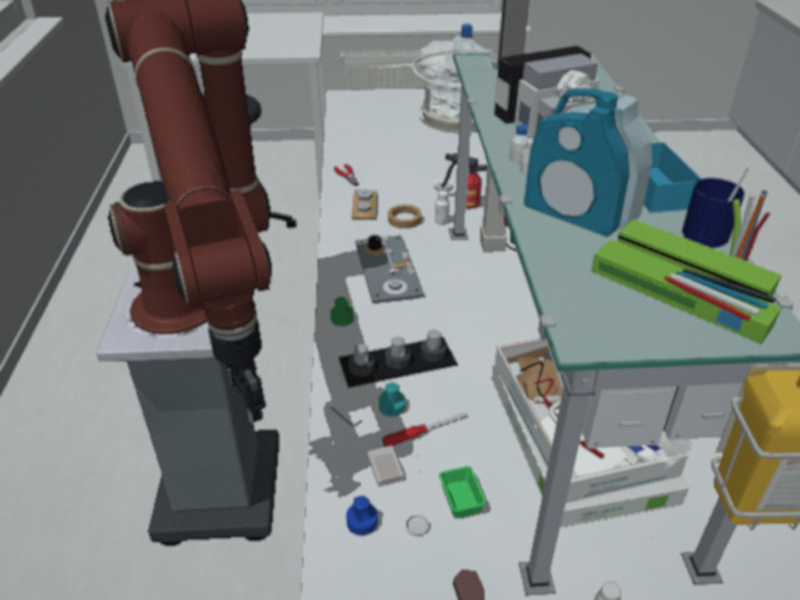

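The top view shows the slide at (322,320), its knob at (291,335), its nut at (361,314), and the mat with three grey sockets at (460,281), (470,315) and (478,348). The teal (526,320), green (403,368) and blue (644,348) ones are decoys. An enlarged crop follows to confirm this.

```bash
python3 - <<'E'
from h import *
t=np.load('top0.npy'); s=np.load('side0.npy')
a=cv2.resize(t[205:305,200:415],None,fx=3.7,fy=3.7,interpolation=cv2.INTER_CUBIC)[:, :796]
b=cv2.resize(s[180:245,270:380],None,fx=3.4,fy=3.4,interpolation=cv2.INTER_CUBIC)
c=np.zeros((600,800,3),np.uint8); c[:a.shape[0],:a.shape[1]]=a; c[372:372+b.shape[0],:b.shape[1]]=b
b2=cv2.resize(s[262:312,265:370],None,fx=3.9,fy=3.9,interpolation=cv2.INTER_CUBIC); c[372:372+b2.shape[0],380:380+b2.shape[1]]=b2
save(c,'crop0.png')
E
```

```text
(no output)
```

View pics/crop0.png

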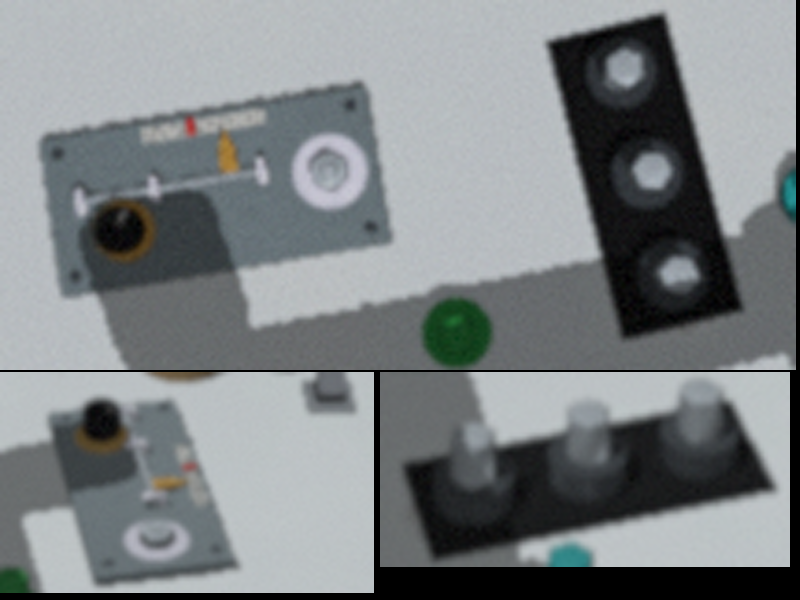

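The crop confirms it: three bright-necked grey sockets stand on the black mat, at crop (625,68), (653,172) and (680,270). The crop also shows the knob at (120,230), the pointer tip at (227,135), the red mark at (190,125), and the nut inside the white ring at (329,170). Next I measure their positions.

```bash
cat > m.py <<'E'
from h import *
def blob(mask,u0,v0,u1,v1):
    m=np.zeros_like(mask,np.uint8); m[v0:v1,u0:u1]=mask[v0:v1,u0:u1]
    n,l,st,c=cv2.connectedComponentsWithStats(m.astype(np.uint8)); i=1+np.argmax(st[1:,4]); return (l==i).astype(np.uint8),st[i],c[i]
E
python3 - <<'E'
from m import *
T=cam('top');S=cam('side');t=T['img'].astype(int);s=S['img'].astype(int)
P=lambda x,y:(200+x/3.7,205+y/3.7)
# plate
c=[ray(T,*P(*p),.016)[:2] for p in((40,135),(365,85),(390,240),(62,297))]
c=np.array(c);print('plate',c.mean(0),[np.linalg.norm(c[i]-c[i-1]).round(4) for i in range(4)]); yd=(c[0]+c[3]-c[1]-c[2]);pa=np.degrees(np.arctan2(-yd[0],yd[1]));print('slide yaw',pa)
m=t.max(2)<45
mat,st,_=blob(m,340,205,405,300); cnt=max(cv2.findContours(cv2.morphologyEx(mat,cv2.MORPH_CLOSE,np.ones((15,15))),0,1)[0],key=len)
b=cv2.boxPoints(cv2.minAreaRect(cnt)); w=np.array([ray(T,*p,.003)[:2] for p in b]);print('mat',w.mean(0),w.round(4).tolist())
# knob black: top view
k,st,ce=blob(t.max(2)<40,215,255,245,278);print('knob px',st,ce,ray(T,*ce,.05)[:3])
hsv=cv2.cvtColor(T['img'],cv2.COLOR_RGB2HSV)
r,st,ce=blob((t[...,0]>150)&(t[...,1]<110)&(t[...,2]<110),235,225,270,250);print('red',st,ce,ray(T,*ce,.018))
y=((t[...,0]-t[...,2])>70)
p,st,ce=blob(y&(t[...,1]>100),250,235,270,258);print('ptr',st,ce,ray(T,*ce,.03))
v=np.argwhere(p);print('tip rows',[(rr,v[v[:,0]==rr][:,1].mean()) for rr in range(v[:,0].min(),v[:,0].min()+5)])
for x,yy in((625,68),(653,172),(680,270)):
    u,vv=map(int,P(x,yy)); n,st,ce=blob(t.max(2)>125,u-9,vv-9,u+9,vv+9);print('neck',st,ce,ray(T,*ce,.063))
for x,yy in((475,435),(588,410),(702,390)):
    u,vv=int(265+(x-380)/3.9),int(262+(yy-372)/3.9);print('side neck', u,vv,ray(S,u,vv,.063))
for x,yy in((100,408),):
    print('side knob',ray(S,270+x/3.4,180+(yy-372)/3.4,.054))
w,st,ce=blob(t.min(2)>185,275,235,305,265);h=cv2.convexHull(np.argwhere(w)[:,::-1].astype(np.float32));print('ring',st,cv2.fitEllipse(h),ray(T,*cv2.fitEllipse(h)[0],.017))
E
```

```text
plate [0.52134244 0.11726286] [np.float64(0.132), np.float64(0.2662), np.float64(0.1267), np.float64(0.2672)]
slide yaw 8.00986503056089
mat [ 0.52621445 -0.22975162] [[0.6349, -0.1561], [0.6566, -0.2518], [0.4174, -0.3026], [0.3961, -0.2084]]
knob px [225 261  14  12 119] [231.56302521 267.03361345] [0.4895548 0.1889672 0.05     ]
red [250 238   3   4   9] [250.88888889 239.22222222] [0.5720146  0.13733004 0.018     ]
ptr [260 242   4   9  28] [261.14285714 246.57142857] [0.54848106 0.1051518  0.03      ]
tip rows [(242, np.float64(260.5)), (243, np.float64(260.5)), (244, np.float64(261.0)), (245, np.float64(261.0)), (246, np.float64(261.0))]
neck [364 219   9  10  68] [368.41176471 223.11764706] [ 0.6067481  -0.20988205  0.063     ]
neck [371 247  10   9  70] [375.8        250.95714286] [ 0.52606635 -0.22847008  0.063     ]
neck [379 275   9   7  51] [382.88235294 277.96078431] [ 0.44867358 -0.24606296  0.063     ]
side neck 289 278 [ 0.44600282 -0.24856289  0.063     ]
side neck 318 271 [ 0.52517041 -0.22512498  0.063     ]
side neck 347 266 [ 0.60592783 -0.20934483  0.063     ]
side knob [0.48826625 0.18655142 0.054     ]
ring [280 242  18  18 124] ((288.768798828125, 250.8253936767578), (17.64848518371582, 17.98265838623047), 71.08876037597656) [0.53481745 0.02471845 0.017     ]
```

```bash
cat >> h.py <<'E'
def go(x,y,z,yaw=None):
    "tool-frame shift cm, turn deg, to world target; yaw = tool x heading deg"
    o=ctrl.get_obs(); R=cv2.Rodrigues(np.array(o['tool_rot'],float))[0]; psi=np.degrees(np.arctan2(R[1,0],R[0,0]))
    d=R.T@(np.array([x,y,z])-o['tool_pos'])*100
    print('shift',d.round(2),'turn',None if yaw is None else round(psi-yaw,1),'yaw now',psi.round(1),'pos',np.round(o['tool_pos'],4),'t',o['t'])
E
python3 - <<'E'
from h import *
T=cam('top');S=cam('side')
P=[np.hstack([c['R'],c['t'][:,None]]) for c in(T,S)]
n=lambda c,u,v:np.array([(u/1.25-c['cx'])/c['fx'],(v/1.25-c['cy'])/c['fy']])
X=cv2.triangulatePoints(P[0],P[1],n(T,163,200).reshape(2,1),n(S,455,55).reshape(2,1)).ravel();print('shelf corner',X[:3]/X[3])
c=np.array([ray(S,270+x/3.4,180+(y-372)/3.4,.017)[:2] for x,y in((157,540),)]);print('ring side',c)
go(.489,.188,.25,24.7); go(.489,.188,.10)
E
```

```text
shelf corner [0.69188262 0.29103942 0.49934783]
ring side [[0.53400947 0.02159756]]
shift [ 5.228e+01 -5.914e+01  4.000e-02] turn -0.0 yaw now 24.7 pos [ 0.2609 -0.5677  0.2499] t 0.3
shift [ 52.28 -59.13  15.04] turn None yaw now 24.7 pos [ 0.2609 -0.5677  0.2499] t 0.3
```

Emit:
servo_tool(
  increments=[
    [[8.5,2.6,-3,0,0],[8.5,5.2,-5.9,0,0],[8.5,7.9,-8.9,0,0],[8.5,10.5,-11.8,0,0],[8.5,13.1,-14.8,0,0]],
  ],
  newtons=30,
)

```text
t: 0.8
tool_pos: [0.3184, -0.3772, 0.2502]
tool_rot: [3.069, 0.671, 0.0]
contact_force: [0.1, 0.5, 0.5]
opening: 0.0851
grip_force: 0.0
```

Emit:
servo_tool(
  increments=[
    [[8.5,2.6,-3,0,0],[8.5,5.2,-5.9,0,0],[8.5,7.9,-8.9,0,0],[8.5,10.5,-11.8,0,0],[8.5,13.1,-14.8,0,0]],
  ],
)

```text
t: 1.3
tool_pos: [0.3756, -0.188, 0.2504]
tool_rot: [3.069, 0.671, 0.001]
contact_force: [0.4, -0.2, 0.1]
opening: 0.0848
grip_force: 0.0
```

Emit:
servo_tool(
  increments=[
    [[8.5,2.6,-3,0,0],[8.5,5.2,-5.9,0,0],[8.5,7.9,-8.9,0,0],[8.5,10.5,-11.8,0,0],[8.5,13.1,-14.8,0,0]],
  ],
)

```text
t: 1.8
tool_pos: [0.4329, 0.0013, 0.2506]
tool_rot: [3.069, 0.671, 0.001]
contact_force: [0.2, -0.9, 0.2]
opening: 0.0847
grip_force: 0.0
```

Emit:
servo_tool(
  increments=[
    [[8.5,2.6,-3,1,0],[8.5,5.2,-5.9,3,0],[8.5,7.9,-8.9,6,0],[8.5,10.5,-11.8,9,0],[8.5,13.0,-14.8,12,0]],
  ],
)

```text
t: 2.3
tool_pos: [0.4894, 0.1903, 0.1295]
tool_rot: [3.069, 0.672, 0.002]
contact_force: [0.9, -0.5, 1.3]
opening: 0.0844
grip_force: 0.0
```

```bash
python3 - <<'E'
from h import *
go(.489,.188,.053,24.7); print(ctrl.get_obs()['contact_force'])
S=cam('side');save(S['img'][120:280,230:400],'k1.png',3.5)
E
```

```text
shift [-0.14  0.19  7.65] turn 0.0 yaw now 24.7 pos [0.4894 0.1903 0.1295] t 2.3
[ 0.92416315 -0.4999618   1.31958076]
```

Emit:
servo_tool(
  increments=[
    [[8.5,-0.1,0.2,2.5,0],[8.5,-0.1,0.2,5,0],[7,-0.1,0.2,7.0,0],[6,-0.1,0.2,7.6,0],[5,-0.1,0.2,7.6,0]],
  ],
)

```text
t: 2.85
tool_pos: [0.4882, 0.186, 0.0534]
tool_rot: [3.069, 0.671, -0.003]
contact_force: [-0.2, -0.7, 0.9]
opening: 0.0504
grip_force: 0.0
```

Emit:
servo_tool(
  increments=[
    [[3,0,0,0,0],[3,0,0,0,0],[3,0,0,0,0],[3,0,0,0,0],[3,0,0,0,0]],
  ],
)

```text
t: 3.35
tool_pos: [0.4885, 0.1884, 0.0559]
tool_rot: [-3.064, -0.67, -0.001]
contact_force: [-5.2, 7.7, 0.7]
opening: 0.0348
grip_force: 30.3
```

Emit:
servo_tool(
  increments=[
    [[3,0,-0.2,0,0],[3,0,-0.2,0,-6],[3,0,-0.2,0,-12],[3,0,-0.2,0,-18],[3,0,-0.2,0,-24]],
  ],
)

```text
t: 3.85
tool_pos: [0.4888, 0.1882, 0.0559]
tool_rot: [2.86, 1.301, 0.003]
contact_force: [-1.8, 0.3, 0.1]
opening: 0.0345
grip_force: 30.3
```

Emit:
servo_tool(
  increments=[
    [[3,0,0,0,-6],[3,0,0,0,-12],[3,0,0,0,-18],[3,0,0,0,-24],[3,0,0,0,-24]],
  ],
)

```text
t: 4.35
tool_pos: [0.4892, 0.188, 0.0559]
tool_rot: [2.53, 1.861, 0.003]
contact_force: [-0.5, -1.2, 2.2]
opening: 0.0347
grip_force: 30.3
```

```bash
cat > p.py <<'E'
from m import *
def ptr(tag):
  d=np.array([-np.sin(np.radians(8)),np.cos(np.radians(8))])
  for n in('top','side'):
    D=cam(n);t=D['img'].astype(int); c0=proj(D,(.572,.1373,.018));u,v=map(int,c0)
    r,st,ce=None,None,None
    try:
        r,st,ce=blob((t[...,0]>140)&(t[...,1]<115)&(t[...,2]<115)&(t[...,0]-t[...,1]>50),u-7,v-6,u+8,v+7);M=ray(D,*ce,.018);print(n,'red',st,M)
    except Exception as e: print(n,'no red');M=np.array([.572,.1373,0])
    try:
        p,st,pc=blob((t[...,0]-t[...,2]>60)&(t[...,1]>90),u-16,v-20,u+26,v+20);X=np.array([ray(D,q[1],q[0],.026)[:2] for q in np.argwhere(p)]);
        X=X-M[:2];a=X@[d[1],-d[0]];f=X[a>np.sort(a)[-max(4,len(a)//3)]-1e-9]
        print(n,'ptr',st,'y rel (all, tip)',(X@d).mean(),(f@d).mean())
    except Exception as e: print(n,'no ptr')
    a=t[max(v-35,0):v+40,u-45:u+50].astype(np.uint8);(im:=globals().setdefault('im',[])).append(cv2.resize(a,(475,375),interpolation=cv2.INTER_CUBIC)[:, :395])
  save(np.hstack(im),tag+'.png')
E
python3 -c "
from p import *
ptr('p1');go(.5,.1,.1)"
```

```text
top red [250 237   3   5  11] [0.57267284 0.13699131 0.018     ]
top ptr [252 242   5  10  33] y rel (all, tip) -0.006589818559439398 -0.006820402250619836
side no red
side ptr [315 208   5   2  10] y rel (all, tip) -0.012062008930034847 -0.013020145698854662
shift [-8.07  3.68 -4.41] turn None yaw now 72.6 pos [0.4892 0.188  0.0559] t 4.45
```

View pics/p1.png

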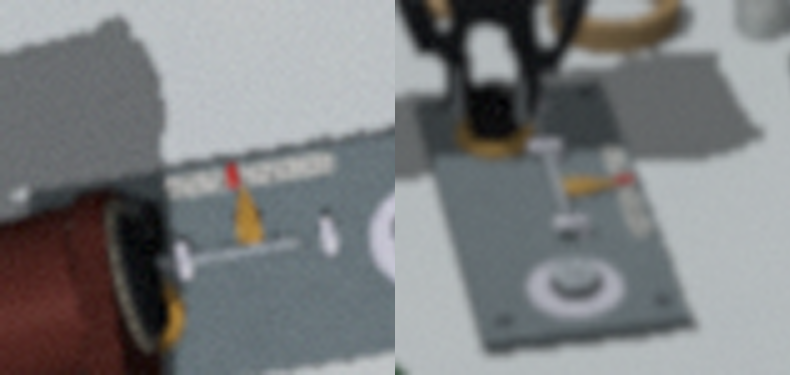

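The top crop shows the red mark at (232,175) and the tip at (243,188), about 6 mm short. I turn 14° more.

Emit:
servo_tool(
  increments=[
    [[3,0,0,0,-5],[3,0,0,0,-10],[3,0,0,0,-14],[3,0,0,0,-14],[3,0,0,0,-14]],
  ],
)

```text
t: 4.95
tool_pos: [0.4895, 0.1879, 0.0558]
tool_rot: [2.286, 2.152, 0.003]
contact_force: [-0.1, -2.8, 5.5]
opening: 0.0347
grip_force: 30.7
```

Emit:
servo_tool(
  increments=[
    [[4,0,0,0,0],[5,0,0,0,0],[6,0,0,0,0],[6,0,0,0,0],[6,0,0,-3,0]],
  ],
)

```text
t: 5.45
tool_pos: [0.4843, 0.1872, 0.0799]
tool_rot: [-2.282, -2.152, 0.013]
contact_force: [-0.0, 0.1, 0.4]
opening: 0.0602
grip_force: 0.0
```

```bash
python3 -c "
from p import *
ptr('p2');go(.5,.1,.1)
go(.607,-.2097,.16,12);go(.526,-.227,.16,12)
"
```

```text
top red [250 237   3   4  10] [0.57327224 0.13698594 0.018     ]
top ptr [250 240   5  13  41] y rel (all, tip) -0.0003158139210068681 -0.00034993558658217986
side no red
side ptr [314 207   5   2   9] y rel (all, tip) -0.006370980544992434 -0.006882420780270543
shift [-8.8   1.47 -1.24] turn None yaw now 86.7 pos [0.4905 0.1887 0.0877] t 5.55
shift [-39.08  13.99  -7.23] turn 74.7 yaw now 86.7 pos [0.4905 0.1887 0.0877] t 5.55
shift [-41.28   6.01  -7.28] turn 74.7 yaw now 86.7 pos [0.4905 0.1887 0.0877] t 5.55
```

View pics/p2.png

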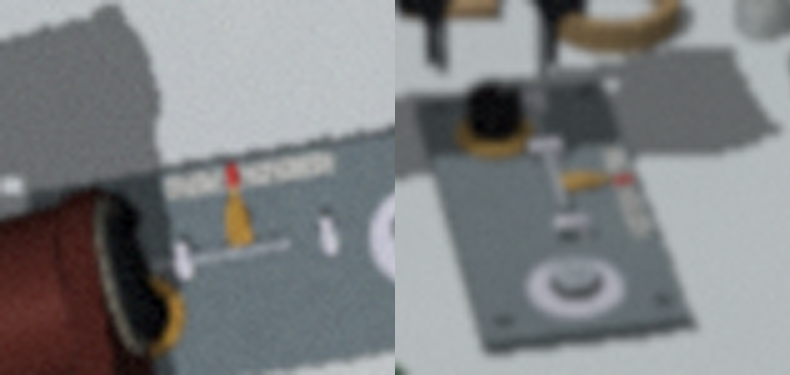

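The pointer now stands on the mark: the tip at (236,190) runs on into the red at (232,175). Next I go to the middle socket.

Emit:
servo_tool(
  increments=[
    [[8.5,0,0,-4,0],[8.5,-3.5,0.5,-7.3,8],[8.5,-8,1.2,-7.3,16],[8.5,-12.5,1.9,-7.3,24],[8.5,-17,2.6,-7.3,32]],
  ],
)

```text
t: 6.05
tool_pos: [0.5042, 0.0154, 0.1573]
tool_rot: [2.794, 1.435, 0.001]
contact_force: [0.5, -0.5, -0.3]
opening: 0.0853
grip_force: 0.0
```

```bash
python3 -c "
from h import *
go(.526,-.227,.16,12)
"
```

```text
shift [-18.43  15.89  -0.26] turn 42.4 yaw now 54.4 pos [0.5042 0.0154 0.1573] t 6.05
```

Emit:
servo_tool(
  increments=[
    [[8.5,-3.7,3.2,0,8.5],[8.5,-7.4,6.4,0,17],[8.5,-11.1,9.5,0,25.5],[8.5,-14.8,12.7,0,34],[8.5,-18.4,15.9,0,42.4]],
  ],
)

```text
t: 6.55
tool_pos: [0.5273, -0.2272, 0.1567]
tool_rot: [-3.124, -0.326, -0.0]
contact_force: [0.9, -0.4, -0.1]
opening: 0.0849
grip_force: 0.0
```

Emit:
servo_tool(
  increments=[
    [[8.5,0,0,2,0],[8.5,0,0,4,0],[8.5,0,0,4,0]],
  ],
)

```text
t: 6.85
tool_pos: [0.5253, -0.2245, 0.1132]
tool_rot: [-3.119, -0.334, 0.009]
contact_force: [-0.9, 1.0, -1.1]
opening: 0.0848
grip_force: 0.0
```

```bash
python3 - <<'E'
from h import *
go(.526,-.227,.052,12)
S=cam('side');T=cam('top');print(proj(S,(.526,-.227,.063)))
u,v=map(int,proj(S,(.526,-.227,.06)))
a=cv2.resize(S['img'][v-40:v+35,u-50:u+50],(800,600))[:, :]
a=cv2.resize(a,(400,300),interpolation=cv2.INTER_AREA)
t=np.load('top0.npy');s=np.load('side0.npy')
def nut(D,im):
    u,v=map(int,proj(D,(.5345,.0237,.025)));return cv2.resize(im[v-12:v+13,u-16:u+17],(396,300),interpolation=cv2.INTER_CUBIC)
def neck(u,v):return cv2.resize(t[v-12:v+13,u-16:u+17],(396,300),interpolation=cv2.INTER_CUBIC)
save(np.vstack([np.hstack([a,nut(T,t)]),np.hstack([nut(S,s),neck(376,251),])[:, :796] if 0 else np.hstack([np.pad(nut(S,s),((0,0),(0,4),(0,0))),neck(376,251)])]),'n1.png')
E
```

```text
shift [0.05 0.29 6.11] turn 0.2 yaw now 12.2 pos [ 0.5253 -0.2245  0.1132] t 6.85
(np.float64(318.34565317190635), np.float64(271.4445853651432))
```

View pics/n1.png

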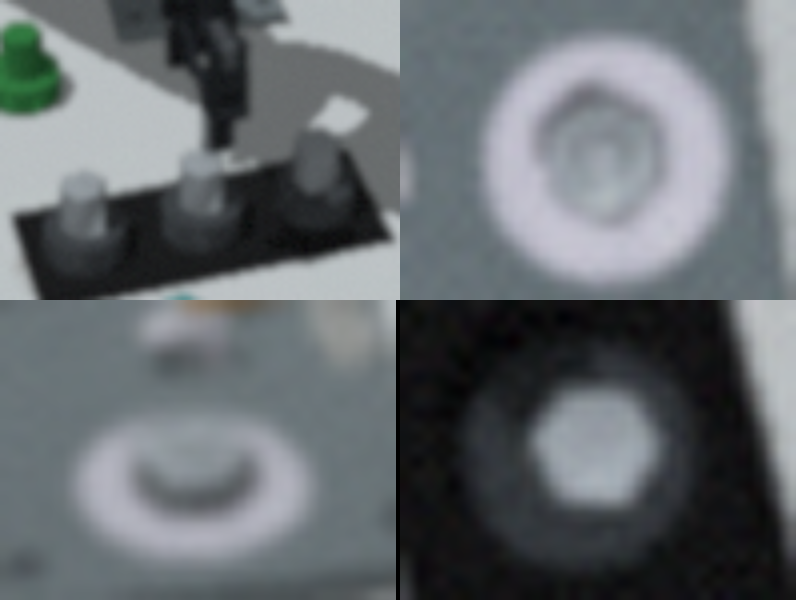

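The gripper hangs over the middle socket. Crop (595,445) shows its neck with flats at top and bottom, so a flat normal points along world x. The nut at (600,155) has vertical flats, so its normals point near world y. I measure both angles.

```bash
cat > hexa.py <<'E'
from m import *
def hexfit(D,im,c,z,sign,rmax,name):
    g=cv2.GaussianBlur(im,(0,0),.6).astype(np.float32).mean(2); c=np.array(c,float)
    th=np.radians(np.arange(0,360,3)); rs=np.arange(.006,rmax,.0003)
    for it in range(3):
        uv=np.array([[proj(D,(c[0]+r*np.cos(a),c[1]+r*np.sin(a),z)) for r in rs] for a in th],np.float32)
        pr=cv2.remap(g,uv[...,0],uv[...,1],cv2.INTER_CUBIC)*sign
        k=np.argmax(np.diff(cv2.blur(pr,(5,1)),axis=1),1); r=rs[k]
        ok=abs(r-np.median(r))<.0035
        A=np.c_[np.ones_like(th),np.cos(th),np.sin(th),np.cos(6*th),np.sin(6*th)][ok]; w=np.linalg.lstsq(A,r[ok],rcond=None)[0]; c=c+w[1:3]
    amp=np.hypot(w[3],w[4]); cor=np.degrees(np.arctan2(w[4],w[3]))/6
    print(name,'c',c.round(4),'meanR %.4f amp %.5f corner %.1f normal %.1f mod60 n=%d'%(w[0],amp,cor%60,(cor+30)%60,ok.sum()))
E
python3 - <<'E'
from hexa import *
T=cam('top');t=np.load('top0.npy')
hexfit(T,t,(.526,-.228),.063,-1,.020,'mid');hexfit(T,t,(.6067,-.2098),.063,-1,.020,'far');hexfit(T,t,(.4487,-.2461),.063,-1,.020,'near')
hexfit(T,t,(.5345,.024),.029,1,.027,'nut z29');hexfit(T,t,(.5345,.024),.016,1,.027,'nut z16');hexfit(T,t,(.5345,.024),.016,-1,.040,'ring')
hexfit(T,T['img'],(.5345,.024),.029,1,.027,'nut now')
E
```

```text
mid c [ 0.5269 -0.2287] meanR 0.0140 amp 0.00036 corner 22.6 normal 52.6 mod60 n=120
far c [ 0.6076 -0.2102] meanR 0.0140 amp 0.00060 corner 1.2 normal 31.2 mod60 n=120
near c [ 0.4466 -0.247 ] meanR 0.0137 amp 0.00016 corner 21.4 normal 51.4 mod60 n=100
nut z29 c [0.5354 0.0248] meanR 0.0170 amp 0.00032 corner 11.7 normal 41.7 mod60 n=120
nut z16 c [0.536  0.0258] meanR 0.0171 amp 0.00026 corner 10.5 normal 40.5 mod60 n=120
ring c [0.5347 0.0248] meanR 0.0302 amp 0.00018 corner 20.8 normal 50.8 mod60 n=120
nut now c [0.5355 0.025 ] meanR 0.0172 amp 0.00022 corner 2.2 normal 32.2 mod60 n=118
```

Emit:
servo_tool(
  increments=[
    [[8.5,0,0.3,1,-6],[8.5,0,0.3,2,-13],[8.5,0,0.3,3,-13],[8.5,0,0.3,3,-13]],
  ],
)

```text
t: 7.4
tool_pos: [0.5278, -0.2276, 0.0865]
tool_rot: [-3.065, -0.684, 0.002]
contact_force: [0.0, -0.5, -0.4]
opening: 0.085
grip_force: 0.0
```

```bash
python3 -c "
from h import *
go(.5265,-.2283,.052,25)
"
```

```text
shift [-0.15  0.02  3.46] turn 0.2 yaw now 25.2 pos [ 0.5278 -0.2276  0.0865] t 7.4
```

Emit:
servo_tool(
  increments=[
    [[8.5,-0.1,0,2,0],[8.5,-0.1,0,3.4,0],[6,-0.1,0,3.4,0],[4,-0.1,0,3.4,0],[2,-0.1,0,3.4,0]],
  ],
  newtons=40,
)

```text
t: 7.9
tool_pos: [0.5279, -0.2289, 0.0543]
tool_rot: [3.065, 0.687, 0.002]
contact_force: [-0.1, -0.6, 0.4]
opening: 0.0436
grip_force: 0.0
```

Emit:
servo_tool(
  increments=[
    [[2,0,0,0,0],[2,0,0,0,0],[2,0,0,0,0],[2,0,0,0,0],[2,0,0,0,0]],
  ],
)

```text
t: 8.4
tool_pos: [0.528, -0.2291, 0.0543]
tool_rot: [3.064, 0.687, 0.002]
contact_force: [-0.1, 0.8, 5.7]
opening: 0.0276
grip_force: 41.5
```

Emit:
servo_tool(
  increments=[
    [[2,0,0,-2,0],[2,0,0,-4,0],[2,0,0,-7,0],[2,0,0,-7,0]],
  ],
)

```text
t: 8.8
tool_pos: [0.5292, -0.2297, 0.1266]
tool_rot: [3.061, 0.686, 0.008]
contact_force: [0.5, -0.4, -1.7]
opening: 0.0276
grip_force: 41.0
```

```bash
python3 -c "
from h import *
go(.5345,.0245,.122,38)
"
```

```text
shift [ 11.33 -22.76   0.38] turn -12.7 yaw now 25.3 pos [ 0.5292 -0.2297  0.1266] t 8.8
```

Emit:
servo_tool(
  increments=[
    [[2,2.2,-4.5,0,5],[2,4.4,-9,0,10],[2,6.6,-13.5,0,15],[2,8.8,-18,0,17.3],[2,11,-22.4,0,17.3]],
  ],
)

```text
t: 9.3
tool_pos: [0.5293, 0.0229, 0.1207]
tool_rot: [-3.133, -0.217, 0.005]
contact_force: [0.3, -0.1, -3.5]
opening: 0.0273
grip_force: 41.1
```

Emit:
servo_tool(
  increments=[
    [[2,0,0,0,0],[2,0,0,0,0]],
  ],
)

```text
t: 9.5
tool_pos: [0.5297, 0.0221, 0.121]
tool_rot: [-3.134, -0.223, 0.005]
contact_force: [-0.4, -0.4, -2.8]
opening: 0.0275
grip_force: 41.3
```

```bash
python3 -c "
from h import *
go(.5347,.0247,.096,8)
"
```

```text
shift [ 0.54 -0.19  2.5 ] turn 0.1 yaw now 8.1 pos [0.5297 0.0221 0.121 ] t 9.5
```

Emit:
servo_tool(
  increments=[
    [[2,0.5,-0.2,1.5,0],[2,0.5,-0.2,2.7,0],[2,0.5,-0.2,3.5,0],[2,0.5,-0.2,3.9,0],[2,0.5,-0.2,4.2,0]],
  ],
)

```text
t: 10.0
tool_pos: [0.5354, 0.0229, 0.0806]
tool_rot: [-3.134, -0.217, 0.002]
contact_force: [0.1, -1.2, -3.1]
opening: 0.0274
grip_force: 41.3
```

Emit:
servo_tool(
  increments=[
    [[2,0,0,0.4,0],[2,0,0,0.4,0]],
  ],
)

```text
t: 10.2
tool_pos: [0.5356, 0.0234, 0.077]
tool_rot: [-3.134, -0.218, 0.001]
contact_force: [0.4, -0.3, -1.7]
opening: 0.0272
grip_force: 41.3
```

```bash
python3 -c "
from h import *
go(.5347,.0247,.0673,8);o=ctrl.get_obs();print(o['contact_force'],o['wrist_torque'])
"
```

```text
shift [-0.07 -0.14  0.97] turn -0.0 yaw now 8.0 pos [0.5356 0.0234 0.077 ] t 10.2
[ 0.43417794 -0.32385753 -1.73259954] [-0.00386693 -0.0298012  -0.02690803]
```

Emit:
servo_tool(
  increments=[
    [[2,-0.05,-0.1,0.2,0],[2,-0.05,-0.1,0.5,0],[2,-0.05,-0.1,0.8,0],[2,-0.05,-0.1,0.8,0]],
  ],
)

```text
t: 10.6
tool_pos: [0.5347, 0.0246, 0.0687]
tool_rot: [-3.134, -0.219, 0.002]
contact_force: [0.2, -0.6, -2.1]
opening: 0.0272
grip_force: 41.3
```

Emit:
servo_tool(
  increments=[
    [[2,0,0,0.2,0],[2,0,0,0.3,0],[2,0,0,0.3,0]],
  ],
)

```text
t: 10.9
tool_pos: [0.5356, 0.0245, 0.0674]
tool_rot: [-3.134, -0.219, -0.001]
contact_force: [-3.1, 0.7, 4.0]
opening: 0.0272
grip_force: 42.2
```

Emit:
servo_tool(
  increments=[
    [[2,0,0,0,4],[2,0,0,0,8],[2,0,0,0,11],[2,0,0,0,11]],
  ],
)

```text
t: 11.3
tool_pos: [0.5363, 0.0243, 0.0674]
tool_rot: [3.14, -0.083, 0.004]
contact_force: [0.1, -0.5, 3.4]
opening: 0.0271
grip_force: 42.2
```

```bash
python3 -c "
from h import *
go(.5347,.0247,.0673,8);o=ctrl.get_obs();print(o['contact_force'],o['wrist_torque'])
"
```

```text
shift [-0.16 -0.03  0.01] turn -11.0 yaw now -3.0 pos [0.5363 0.0243 0.0674] t 11.3
[ 0.14288127 -0.50447332  3.41600969] [-0.01580162 -0.02249299 -0.10615656]
```

Emit:
servo_tool(
  increments=[
    [[2,0,0,0,-6],[2,0,0,0,-12],[2,0,0,0,-18],[2,0,0,0,-22],[2,0,0,0,-22]],
  ],
)

```text
t: 11.8
tool_pos: [0.5362, 0.0244, 0.0674]
tool_rot: [3.098, 0.52, 0.004]
contact_force: [0.4, -0.4, 3.9]
opening: 0.0273
grip_force: 41.8
```

```bash
python3 -c "
from h import *
go(.5347,.0247,.0673,8);o=ctrl.get_obs();print(o['contact_force'],o['wrist_torque'],o['opening'])
"
```

```text
shift [-0.13 -0.07  0.01] turn 11.0 yaw now 19.0 pos [0.5362 0.0244 0.0674] t 11.8
[ 0.41319306 -0.40178625  3.85506407] [ 0.05769633 -0.00469628  0.09771646] 0.027331302532099106
```

Seated at TCP z = 0.0674 m, it turned 22° with only about 0.1 N m, so it is too big. It goes back to its place.

Emit:
servo_tool(
  increments=[
    [[2,0,0,-2,-2],[2,0,0,-4,-6],[2,0,0,-6.5,-6],[2,0,0,-6.5,-6]],
  ],
)

```text
t: 12.2
tool_pos: [0.5372, 0.0243, 0.1342]
tool_rot: [3.066, 0.678, 0.009]
contact_force: [0.9, 0.0, -1.3]
opening: 0.0273
grip_force: 41.5
```

```bash
python3 -c "
from h import *
go(.528,-.229,.13,25)
"
```

```text
shift [-11.51  22.58   0.43] turn -0.1 yaw now 24.9 pos [0.5372 0.0243 0.1342] t 12.2
```

Emit:
servo_tool(
  increments=[
    [[2,-2.2,4.5,0,0],[2,-4.5,9,0,0],[2,-6.8,13.5,0,0],[2,-9.1,18,0,0],[2,-11.5,22.6,0.4,0]],
  ],
)

```text
t: 12.7
tool_pos: [0.5256, -0.2268, 0.1258]
tool_rot: [-3.066, -0.678, 0.001]
contact_force: [0.8, 0.6, -2.1]
opening: 0.0272
grip_force: 41.4
```

Emit:
servo_tool(
  increments=[
    [[2,0,0,2,0],[2,0,0,4,0],[2,0,0,6,0],[2,0,0,6,0],[2,0,0,6,0]],
  ],
)

```text
t: 13.2
tool_pos: [0.5255, -0.2246, 0.0659]
tool_rot: [-3.065, -0.679, 0.004]
contact_force: [0.6, -0.8, -2.0]
opening: 0.0271
grip_force: 41.5
```

```bash
python3 -c "
from h import *
go(.528,-.229,.0543,25)
"
```

```text
shift [0.04 0.51 1.16] turn -0.0 yaw now 25.0 pos [ 0.5255 -0.2246  0.0659] t 13.2
```

Emit:
servo_tool(
  increments=[
    [[2,0,0.5,0.5,0],[2,0,0.5,1.1,0],[2,0,0.5,1.15,0],[2,0,0.5,1.15,0]],
  ],
)

```text
t: 13.6
tool_pos: [0.5286, -0.2297, 0.0561]
tool_rot: [-3.067, -0.68, -0.0]
contact_force: [-0.2, -0.5, -3.0]
opening: 0.0275
grip_force: 41.5
```

Emit:
servo_tool(
  increments=[
    [[5,0,0,0,0],[8,0,0,0,0],[8.5,0,0,0,0],[8.5,0,0,-3,0],[8.5,0,0,-5,8]],
  ],
)

```text
t: 14.1
tool_pos: [0.5289, -0.2299, 0.1074]
tool_rot: [3.107, 0.458, 0.001]
contact_force: [0.7, -0.9, 0.4]
opening: 0.085
grip_force: 0.0
```

```bash
python3 -c "
from h import *
go(.6074,-.2100,.11,1)
"
```

```text
shift [ 8.09  0.36 -0.25] turn 15.8 yaw now 16.8 pos [ 0.5289 -0.2299  0.1074] t 14.1
```

Emit:
servo_tool(
  increments=[
    [[8.5,3,0.1,0,8],[8.5,6,0.2,0,15.8],[8.5,8,0.35,0,15.8],[8.5,8,0.35,2,15.8],[8.5,8,0.35,2,15.8]],
  ],
)

```text
t: 14.6
tool_pos: [0.6051, -0.2087, 0.0837]
tool_rot: [-3.14, -0.034, 0.006]
contact_force: [-0.3, -0.3, -1.0]
opening: 0.0851
grip_force: 0.0
```

```bash
python3 -c "
from h import *
go(.6074,-.2100,.0543,1)
"
```

```text
shift [0.24 0.14 2.94] turn 0.2 yaw now 1.2 pos [ 0.6051 -0.2087  0.0837] t 14.6
```

Emit:
servo_tool(
  increments=[
    [[8.5,0.2,0.1,1.5,0],[8.5,0.2,0.1,2.9,0],[6,0.2,0.1,2.9,0],[4,0.2,0.1,2.9,0],[2,0.2,0.1,2.9,0]],
  ],
)

```text
t: 15.1
tool_pos: [0.6084, -0.2109, 0.0576]
tool_rot: [3.141, 0.032, 0.001]
contact_force: [0.4, -0.3, -0.2]
opening: 0.0435
grip_force: 0.0
```

Emit:
servo_tool(
  increments=[
    [[2,0,0,0,0],[2,0,0,0,0],[2,0,0,0,0],[2,0,0,0,0],[2,0,0,0,0]],
  ],
)

```text
t: 15.6
tool_pos: [0.6087, -0.211, 0.058]
tool_rot: [3.141, 0.032, 0.002]
contact_force: [-0.5, 0.1, 5.1]
opening: 0.0271
grip_force: 41.1
```

Emit:
servo_tool(
  increments=[
    [[2,0,0,-2,0],[2,0,0,-4,0],[2,0,0,-7,0],[2,0,0,-7,0]],
  ],
)

```text
t: 16.0
tool_pos: [0.6104, -0.2116, 0.1309]
tool_rot: [3.138, 0.033, 0.01]
contact_force: [0.8, -0.6, -2.3]
opening: 0.0273
grip_force: 40.5
```

```bash
python3 -c "
from h import *
go(.535,.0247,.122,8)
"
```

```text
shift [ -7.05 -23.78   0.77] turn -6.8 yaw now 1.2 pos [ 0.6104 -0.2116  0.1309] t 16.0
```

Emit:
servo_tool(
  increments=[
    [[2,-1.4,-4.7,0,0],[2,-2.8,-9.5,0,-3],[2,-4.2,-14.2,0,-6.8],[2,-5.6,-19,0,-6.8],[2,-7,-23.8,0.5,-6.8]],
  ],
)

```text
t: 16.5
tool_pos: [0.5318, 0.0273, 0.1204]
tool_rot: [-3.133, -0.218, 0.002]
contact_force: [1.6, 0.6, -3.1]
opening: 0.0276
grip_force: 40.8
```

Emit:
servo_tool(
  increments=[
    [[2,0,0,1,0],[2,0,0,2,0],[2,0,0,2,0]],
  ],
)

```text
t: 16.8
tool_pos: [0.5315, 0.0251, 0.0988]
tool_rot: [-3.134, -0.218, 0.008]
contact_force: [-0.7, -0.3, -2.6]
opening: 0.0276
grip_force: 40.9
```

```bash
python3 -c "
from h import *
go(.5357,.0247,.088,8);print(ctrl.get_obs()['contact_force'])
"
```

```text
shift [0.41 0.1  1.08] turn -0.0 yaw now 8.0 pos [0.5315 0.0251 0.0988] t 16.8
[-0.73075082 -0.26765487 -2.56971607]
```

Emit:
servo_tool(
  increments=[
    [[2,0.4,0.05,0,0],[2,0.4,0.05,0.6,0],[2,0.4,0.05,1.1,0],[2,0.4,0.05,1.5,0],[2,0.4,0.05,1.9,0]],
  ],
)

```text
t: 17.3
tool_pos: [0.5373, 0.0254, 0.0826]
tool_rot: [-3.134, -0.218, 0.0]
contact_force: [-1.0, 0.4, -1.4]
opening: 0.0271
grip_force: 41.0
```

Emit:
servo_tool(
  increments=[
    [[2,0,0,0.2,0],[2,0,0,0.2,0]],
  ],
)

```text
t: 17.5
tool_pos: [0.5371, 0.0257, 0.0807]
tool_rot: [-3.134, -0.219, 0.001]
contact_force: [0.2, -0.3, -2.6]
opening: 0.027
grip_force: 41.0
```

```bash
python3 -c "
from h import *
go(.5355,.0247,.071,8);o=ctrl.get_obs();print(o['contact_force'],o['wrist_torque'])
"
```

```text
shift [-0.17  0.08  0.97] turn -0.0 yaw now 8.0 pos [0.5371 0.0257 0.0807] t 17.5
[ 0.17560703 -0.26817878 -2.63532194] [ 0.02832078  0.00499061 -0.03923537]
```

Emit:
servo_tool(
  increments=[
    [[2,-0.1,0.05,0.2,0],[2,-0.1,0.05,0.4,0],[2,-0.1,0.05,0.5,0],[2,-0.1,0.05,0.5,0]],
  ],
)

```text
t: 17.9
tool_pos: [0.5364, 0.0251, 0.0759]
tool_rot: [-3.134, -0.219, 0.0]
contact_force: [1.1, -0.6, -1.5]
opening: 0.0273
grip_force: 41.0
```

```bash
python3 -c "
from h import *
go(.5355,.0247,.071,8);o=ctrl.get_obs();print(o['contact_force'],o['wrist_torque'])
"
```

```text
shift [-0.09  0.02  0.49] turn -0.0 yaw now 8.0 pos [0.5364 0.0251 0.0759] t 17.9
[ 1.0545907  -0.63983325 -1.51341142] [ 0.00873522 -0.01576518 -0.05046459]
```

It is going in freely. I continue down to the plate, then do the turn test.

Emit:
servo_tool(
  increments=[
    [[2,0,0,0.2,0],[2,0,0,0.4,0],[2,0,0,0.6,0],[2,0,0,0.7,0]],
  ],
)

```text
t: 18.3
tool_pos: [0.5371, 0.025, 0.0708]
tool_rot: [3.134, 0.219, 0.0]
contact_force: [-5.6, 0.2, 11.6]
opening: 0.0274
grip_force: 42.5
```

Emit:
servo_tool(
  increments=[
    [[2,0,0,0,4],[2,0,0,0,8],[2,0,0,0,11],[2,0,0,0,11]],
  ],
)

```text
t: 18.7
tool_pos: [0.538, 0.025, 0.0709]
tool_rot: [-3.14, 0.083, -0.005]
contact_force: [-0.2, 0.0, 5.7]
opening: 0.027
grip_force: 41.1
```

```bash
python3 -c "
from h import *
go(.5355,.0247,.071,8);o=ctrl.get_obs();print(o['contact_force'],o['wrist_torque'])
"
```

```text
shift [-0.25  0.04 -0.01] turn -11.0 yaw now -3.0 pos [0.538  0.025  0.0709] t 18.7
[-0.21016355  0.00977267  5.70922708] [ 0.08261532  0.0910719  -0.20631552]
```

Emit:
servo_tool(
  increments=[
    [[2,0,0,-0.1,-6],[2,0,0,-0.1,-12],[2,0,0,-0.1,-18],[2,0,0,-0.1,-22],[2,0,0,-0.1,-22]],
  ],
)

```text
t: 19.2
tool_pos: [0.5374, 0.025, 0.071]
tool_rot: [3.098, 0.519, 0.003]
contact_force: [-0.3, 0.5, 2.7]
opening: 0.0274
grip_force: 41.9
```

```bash
python3 -c "
from h import *
go(.5355,.0247,.071,8);o=ctrl.get_obs();print(o['contact_force'],o['wrist_torque'],o['opening'])
"
```

```text
shift [-0.19 -0.04  0.  ] turn 11.0 yaw now 19.0 pos [0.5374 0.025  0.071 ] t 19.2
[-0.28068842  0.5403074   2.73153982] [ 0.10718506 -0.05916987  0.07600228] 0.027431837069225154
```

It also turns freely over 22°, so it is too big. Back to its place.

Emit:
servo_tool(
  increments=[
    [[2,0,0,-2,8],[2,0,0,-4,16],[2,0,0,-6,18],[2,0,0,-6,18]],
  ],
)

```text
t: 19.6
tool_pos: [0.5382, 0.0248, 0.1326]
tool_rot: [3.141, 0.026, 0.008]
contact_force: [-0.1, -0.2, -2.4]
opening: 0.0275
grip_force: 41.0
```

```bash
python3 -c "
from h import *
go(.6087,-.211,.125,1)
"
```

```text
shift [ 6.66 23.69  0.81] turn -0.1 yaw now 0.9 pos [0.5382 0.0248 0.1326] t 19.6
```

Emit:
servo_tool(
  increments=[
    [[2,1.3,4.7,0,0],[2,2.6,9.5,0,0],[2,4,14.2,0,0],[2,5.3,19,0,0],[2,6.7,23.7,0.3,0]],
  ],
)

```text
t: 20.1
tool_pos: [0.6071, -0.2125, 0.1251]
tool_rot: [-3.141, -0.027, 0.003]
contact_force: [0.7, 1.1, -2.3]
opening: 0.0271
grip_force: 41.0
```

Emit:
servo_tool(
  increments=[
    [[2,0,0,2,0],[2,0,0,4,0],[2,0,0,5.5,0],[2,0,0,5.5,0]],
  ],
)

```text
t: 20.5
tool_pos: [0.6046, -0.2094, 0.0672]
tool_rot: [-3.138, -0.027, 0.012]
contact_force: [-1.0, -0.6, -3.0]
opening: 0.0275
grip_force: 41.1
```

```bash
python3 -c "
from h import *
go(.6087,-.211,.0583,1)
"
```

```text
shift [0.41 0.18 0.88] turn 0.0 yaw now 1.0 pos [ 0.6046 -0.2094  0.0672] t 20.5
```

Emit:
servo_tool(
  increments=[
    [[2,0.4,0.2,0.5,0],[2,0.4,0.2,0.85,0],[2,0.4,0.2,0.9,0],[2,0.4,0.2,0.9,0]],
  ],
)

```text
t: 20.9
tool_pos: [0.612, -0.2127, 0.0638]
tool_rot: [3.141, 0.027, 0.001]
contact_force: [-0.3, 0.8, -2.2]
opening: 0.0272
grip_force: 41.2
```

Emit:
servo_tool(
  increments=[
    [[5,0,0,0,0],[8,0,0,0,0],[8.5,0,0,0,0],[8.5,0,0,-3,0],[8.5,0,0,-6,-8]],
  ],
)

```text
t: 21.4
tool_pos: [0.6107, -0.2124, 0.1227]
tool_rot: [-3.13, -0.251, 0.004]
contact_force: [0.3, 0.4, 0.2]
opening: 0.0849
grip_force: 0.0
```

```bash
python3 -c "
from hexa import *
go(.447,-.2468,.12,25)
T=cam('top')
hexfit(T,T['img'],(.447,-.2465),.063,-1,.020,'near')
u,v=map(int,proj(T,(.447,-.2465,.063)));a=T['img'][v-14:v+15,u-16:u+17];save(cv2.resize(cv2.convertScaleAbs(a,alpha=1.2),None,fx=12,fy=12,interpolation=cv2.INTER_CUBIC),'near.png')
"
```

```text
shift [-16.71   0.79   0.31] turn -15.8 yaw now 9.2 pos [ 0.6107 -0.2124  0.1227] t 21.4
near c [ 0.4456 -0.247 ] meanR 0.0137 amp 0.00024 corner 13.1 normal 43.1 mod60 n=120
```

View pics/near.png

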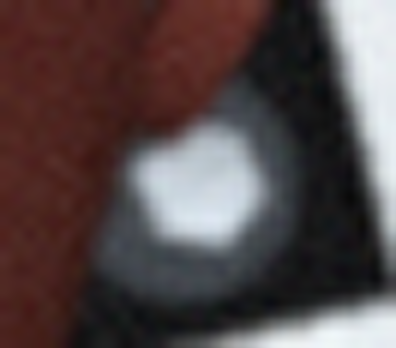

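The near socket is lit now: its neck is centred at crop (200,185), with its lower flat from (160,240) to (232,248). Its flat normals lie at about 55° mod 60, so yaw 25 suits it.

Emit:
servo_tool(
  increments=[
    [[8.5,-4,0.2,0,-6],[8.5,-8,0.4,0,-12],[8.5,-12.5,0.6,0,-15.8],[8.5,-16.7,0.8,0.3,-15.8],[8.5,-16.7,0.8,2,-15.8]],
  ],
)

```text
t: 21.95
tool_pos: [0.4456, -0.248, 0.1047]
tool_rot: [3.066, 0.668, 0.003]
contact_force: [0.7, -0.4, 0.1]
opening: 0.0848
grip_force: 0.0
```

Emit:
servo_tool(
  increments=[
    [[8.5,0,0,1,0],[8.5,0,0,1,0]],
  ],
)

```text
t: 22.15
tool_pos: [0.4472, -0.2461, 0.0917]
tool_rot: [-3.067, -0.673, 0.002]
contact_force: [0.5, 0.8, 0.4]
opening: 0.0852
grip_force: 0.0
```

```bash
python3 -c "
from hexa import *
go(.4465,-.247,.0543,25)
S=cam('side');u,v=map(int,proj(S,(.527,-.229,.04)));save(S['img'][v-45:v+35,u-60:u+60],'sock.png',4)
"
```

```text
shift [-0.1   0.06  3.74] turn -0.2 yaw now 24.8 pos [ 0.4472 -0.2461  0.0917] t 22.15
```

View pics/sock.png

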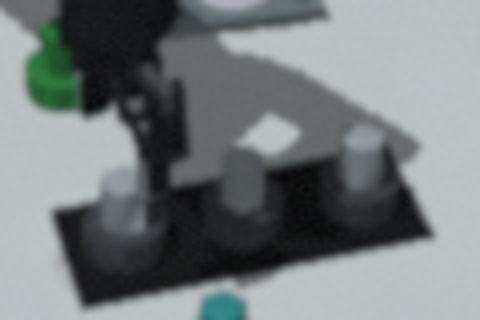

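The two tried sockets stand upright on the mat, at (243,190) and (360,165). The gripper is over the near socket at (122,205). I grasp it.

Emit:
servo_tool(
  increments=[
    [[8.5,-0.1,0.05,2,0],[8.5,-0.1,0.05,3.7,0],[6,-0.1,0.05,3.7,0],[4,-0.1,0.05,3.7,0],[2,-0.1,0.05,3.7,0]],
  ],
)

```text
t: 22.7
tool_pos: [0.4483, -0.2481, 0.0575]
tool_rot: [3.067, 0.675, 0.002]
contact_force: [-0.4, 0.3, 0.1]
opening: 0.0432
grip_force: 0.0
```

Emit:
servo_tool(
  increments=[
    [[2,0,0,0,0],[2,0,0,0,0],[2,0,0,0,0],[2,0,0,0,0],[2,0,0,0,0]],
  ],
)

```text
t: 23.2
tool_pos: [0.4481, -0.2481, 0.0574]
tool_rot: [3.067, 0.674, 0.003]
contact_force: [0.6, 1.6, 6.0]
opening: 0.0278
grip_force: 39.7
```

Emit:
servo_tool(
  increments=[
    [[2,0,0,-2,0],[2,0,0,-4,0],[2,0,0,-7,0],[2,0,0,-7,0]],
  ],
)

```text
t: 23.6
tool_pos: [0.4489, -0.249, 0.1294]
tool_rot: [3.063, 0.673, 0.007]
contact_force: [0.6, -1.4, -2.7]
opening: 0.0277
grip_force: 40.4
```

```bash
python3 -c "
from hexa import *
go(.5355,.0247,.122,8)
T=cam('top');hexfit(T,T['img'],(.5345,.024),.029,1,.027,'nut')
"
```

```text
shift [ 19.34 -21.22   0.67] turn 16.8 yaw now 24.8 pos [ 0.4489 -0.249   0.1294] t 23.6
nut c [0.5354 0.0248] meanR 0.0170 amp 0.00038 corner 9.8 normal 39.8 mod60 n=120
```

Emit:
servo_tool(
  increments=[
    [[2,3.2,-3.5,0,4],[2,6.4,-7.1,0,8],[2,9.6,-10.6,0,12],[2,12.9,-14.1,0,15.8],[2,16.1,-17.7,0,15.8]],
  ],
)

```text
t: 24.15
tool_pos: [0.5178, -0.0174, 0.1231]
tool_rot: [-3.131, -0.244, 0.006]
contact_force: [0.9, -0.0, -3.4]
opening: 0.0276
grip_force: 40.2
```

Emit:
servo_tool(
  increments=[
    [[2,0,0,0,0],[2,0,0,0,0]],
  ],
)

```text
t: 24.35
tool_pos: [0.5176, -0.0181, 0.1233]
tool_rot: [-3.131, -0.25, 0.007]
contact_force: [-0.9, -0.3, -2.9]
opening: 0.0279
grip_force: 40.5
```

```bash
python3 -c "
from hexa import *
go(.5362,.0249,.10,9)
"
```

```text
shift [ 2.52 -3.94  2.32] turn 0.1 yaw now 9.1 pos [ 0.5176 -0.0181  0.1233] t 24.35
```

Emit:
servo_tool(
  increments=[
    [[2,1.5,-2,0,0],[2,2.5,-3.9,0,0],[2,2.5,-3.9,1.2,0],[2,2.5,-3.9,2.3,0],[2,2.5,-3.9,2.3,0]],
  ],
)

```text
t: 24.85
tool_pos: [0.535, 0.022, 0.0993]
tool_rot: [-3.131, -0.243, 0.011]
contact_force: [0.3, 0.3, -4.0]
opening: 0.0273
grip_force: 40.6
```

```bash
python3 -c "
from hexa import *
go(.5362,.0249,.0834,9);print(ctrl.get_obs()['contact_force'])
"
```

```text
shift [ 0.18 -0.27  1.59] turn -0.1 yaw now 8.9 pos [0.535  0.022  0.0993] t 24.85
[ 0.33562164  0.26300435 -3.99444223]
```

Emit:
servo_tool(
  increments=[
    [[2,0.15,-0.25,0,0],[2,0.15,-0.25,0.6,0],[2,0.15,-0.25,0.9,0],[2,0.15,-0.25,0.9,0],[2,0.15,-0.25,0.9,0]],
  ],
)

```text
t: 25.35
tool_pos: [0.5388, 0.0257, 0.0941]
tool_rot: [3.132, 0.246, 0.0]
contact_force: [-0.8, -0.5, -3.2]
opening: 0.0275
grip_force: 40.7
```

```bash
python3 -c "
from hexa import *
go(.5362,.0249,.0834,9);print(ctrl.get_obs()['contact_force'])
"
```

```text
shift [-0.27  0.04  1.07] turn -0.0 yaw now 9.0 pos [0.5388 0.0257 0.0941] t 25.35
[-0.78236982 -0.50035219 -3.21477872]
```

Emit:
servo_tool(
  increments=[
    [[2,-0.2,0.05,0.4,0],[2,-0.2,0.05,0.7,0],[2,-0.2,0.05,0.7,0],[2,-0.2,0.05,0.7,0]],
  ],
)

```text
t: 25.75
tool_pos: [0.5368, 0.025, 0.0869]
tool_rot: [-3.132, -0.246, 0.001]
contact_force: [-0.0, 0.1, -3.1]
opening: 0.0271
grip_force: 40.7
```

```bash
python3 -c "
from hexa import *
go(.5362,.0249,.0834,9);print(ctrl.get_obs()['contact_force'])
"
```

```text
shift [-0.06 -0.    0.35] turn -0.0 yaw now 9.0 pos [0.5368 0.025  0.0869] t 25.75
[-2.70861076e-03  6.24067886e-02 -3.08557775e+00]
```

Emit:
servo_tool(
  increments=[
    [[2,0,0,0.3,0],[2,0,0,0.6,0],[2,0,0,0.8,0],[2,0,0,0.8,0]],
  ],
)

```text
t: 26.15
tool_pos: [0.537, 0.0246, 0.0788]
tool_rot: [3.131, 0.246, 0.0]
contact_force: [-0.1, -1.2, -4.4]
opening: 0.0276
grip_force: 40.5
```

```bash
python3 -c "
from hexa import *
go(.5362,.0249,.0704,9);o=ctrl.get_obs();print(o['contact_force'],o['wrist_torque'])
"
```

```text
shift [-0.07 -0.04  0.84] turn -0.0 yaw now 9.0 pos [0.537  0.0246 0.0788] t 26.15
[-0.07622306 -1.20732729 -4.39994219] [-0.32096248 -0.17741579  0.00788375]
```

Emit:
servo_tool(
  increments=[
    [[2,0,0,0.3,0],[2,0,0,0.6,0],[2,0,0,0.9,0],[2,0,0,1.0,0]],
  ],
)

```text
t: 26.55
tool_pos: [0.5374, 0.0247, 0.0705]
tool_rot: [3.131, 0.246, -0.0]
contact_force: [-5.7, -1.2, 10.3]
opening: 0.0274
grip_force: 42.1
```

```bash
python3 -c "
from hexa import *
go(.5362,.0249,.0704,9);o=ctrl.get_obs();print(o['contact_force'],o['wrist_torque'])
"
```

```text
shift [-0.12 -0.04  0.01] turn -0.0 yaw now 9.0 pos [0.5374 0.0247 0.0705] t 26.55
[-5.73857674 -1.21230562 10.25469388] [-0.53838583  0.85592902 -0.05867246]
```

Seated (0.0705 m against 0.0704 m predicted). Now a gentle turn test.

Emit:
servo_tool(
  increments=[
    [[2,0,0,-0.1,3],[2,0,0,-0.1,6],[2,0,0,-0.1,9],[2,0,0,-0.1,9]],
  ],
)

```text
t: 26.95
tool_pos: [0.5374, 0.0237, 0.0707]
tool_rot: [3.138, 0.0, 0.001]
contact_force: [-0.5, -6.1, 1.9]
opening: 0.0276
grip_force: 40.4
```

```bash
python3 -c "
from hexa import *
go(.5362,.0249,.0704,9);o=ctrl.get_obs();print(o['contact_force'],o['wrist_torque'],o['opening'])
"
```

```text
shift [-0.12 -0.12  0.03] turn -9.0 yaw now 0.0 pos [0.5374 0.0237 0.0707] t 26.95
[-0.4681013  -6.12860175  1.87597847] [-1.23231521  0.05698292  0.14039605] 0.027639823166817134
```

Emit:
servo_tool(
  increments=[
    [[2,0,0,0,-6],[2,0,0,0,-12],[2,0,0,0,-18],[2,0,0,0,-18]],
  ],
)

```text
t: 27.35
tool_pos: [0.5374, 0.0246, 0.0707]
tool_rot: [3.102, 0.49, 0.001]
contact_force: [-1.1, -3.4, 1.5]
opening: 0.0277
grip_force: 42.9
```

```bash
python3 -c "
from hexa import *
go(.5362,.0249,.0704,9);o=ctrl.get_obs();print(o['contact_force'],o['wrist_torque'],o['opening'])
"
```

```text
shift [-0.11 -0.07  0.03] turn 8.9 yaw now 17.9 pos [0.5374 0.0246 0.0707] t 27.35
[-1.14698253 -3.42034122  1.4917175 ] [-0.64981872  0.06723732 -0.23570627] 0.027741170312408008
```

Emit:
servo_tool(
  increments=[
    [[2,0,0,0,-4],[2,0,0,0,-7],[2,0,0,0,-7]],
  ],
  newtons=60,
)

```text
t: 27.65
tool_pos: [0.5374, 0.0249, 0.0708]
tool_rot: [-3.068, -0.67, -0.002]
contact_force: [-1.2, -1.9, 2.8]
opening: 0.0271
grip_force: 65.5
```

```bash
python3 -c "
from hexa import *
go(.5362,.0249,.0704,9);o=ctrl.get_obs();print(o['contact_force'],o['wrist_torque'],o['opening'])
"
```

```text
shift [-0.11 -0.05  0.04] turn 15.6 yaw now 24.6 pos [0.5374 0.0249 0.0708] t 27.65
[-1.18714752 -1.89669267  2.78511638] [-0.39365341  0.15661597 -1.43486906] 0.02707365480340834
```

Emit:
servo_tool(
  increments=[
    [[2,0,0,0,6],[2,0,0,0,12],[2,0,0,0,18],[2,0,0,0,24],[2,0,0,0,24]],
  ],
)

```text
t: 28.15
tool_pos: [0.5373, 0.0237, 0.0707]
tool_rot: [3.138, 0.024, 0.001]
contact_force: [-1.8, -5.6, 2.4]
opening: 0.0272
grip_force: 61.8
```

```bash
python3 -c "
from hexa import *
go(.5362,.0249,.0704,9);o=ctrl.get_obs();print(o['contact_force'],o['wrist_torque'],o['opening'])
"
```

```text
shift [-0.11 -0.12  0.03] turn -8.1 yaw now 0.9 pos [0.5373 0.0237 0.0707] t 28.15
[-1.82641569 -5.57085476  2.40739029] [-1.25022023  0.18283371 -0.09931911] 0.027185930139226003
```

Emit:
servo_tool(
  increments=[
    [[2,0,0,0,3],[2,0,0,0,6],[2,0,0,0,6]],
  ],
)

```text
t: 28.45
tool_pos: [0.5378, 0.0235, 0.0708]
tool_rot: [3.134, -0.136, 0.004]
contact_force: [-0.5, -6.8, 0.7]
opening: 0.0266
grip_force: 59.9
```

```bash
python3 -c "
from hexa import *
go(.5362,.0249,.0704,9);o=ctrl.get_obs();print(o['contact_force'],o['wrist_torque'],o['opening'])
"
```

```text
shift [-0.18 -0.12  0.04] turn -14.0 yaw now -5.0 pos [0.5378 0.0235 0.0708] t 28.45
[-0.50996626 -6.78654627  0.69548104] [-1.28229677 -0.17905105  0.57085694] 0.02661919233972956
```

The torque rises to −1.4 N m at yaw 24.6° and +0.6 N m at −5°. Unlike the first two, this socket meets the nut on both sides, so it is the right one. I return to mid-play, press it down lightly, and check the pointer.

Emit:
servo_tool(
  increments=[
    [[2,0,0,0,-5],[2,0,0,0,-10],[2,0,0,0.1,-13],[2,0,0,0.2,-13],[2,0,0,0.2,-13]],
  ],
)

```text
t: 28.95
tool_pos: [0.538, 0.0246, 0.0706]
tool_rot: [3.133, 0.218, 0.002]
contact_force: [-5.0, -2.4, 12.2]
opening: 0.0267
grip_force: 61.5
```

```bash
python3 -c "
from p import *
go(.5362,.0249,.0704,9);o=ctrl.get_obs();print(o['contact_force'],o['wrist_torque'],o['opening'],o['grip_force'])
ptr('p3')
S=cam('side');u,v=map(int,proj(S,(.54,.03,.04)));save(np.vstack([cv2.resize(np.hstack(im),(790,375)),cv2.resize(S['img'][150:330,230:467],(296,225))[:, :790] if 0 else np.pad(cv2.resize(S['img'][180:320,230:540],(498,225)),((0,0),(0,292),(0,0)))]),'p3.png')
"
```

```text
shift [-0.17 -0.05  0.02] turn -1.0 yaw now 8.0 pos [0.538  0.0246 0.0706] t 28.95
[-4.95949513 -2.41077867 12.18578412] [-0.54234907  0.90761085  0.01520827] 0.026701893280590937 61.45637679845095
top no red
top no ptr
side no red
side no ptrTraceback (most recent call last):
  File "<string>", line 5, in <module>
    S=cam('side');u,v=map(int,proj(S,(.54,.03,.04)));save(np.vstack([cv2.resize(np.hstack(im),(790,375)),cv2.resize(S['img'][150:330,230:467],(296,225))[:, :790] if 0 else np.pad(cv2.resize(S['img'][180:320,230:540],(498,225)),((0,0),(0,292),(0,0)))]),'p3.png')
                                                                                          ^^
NameError: name 'im' is not defined. Did you mean: 'id'?
```

View pics/p3.png

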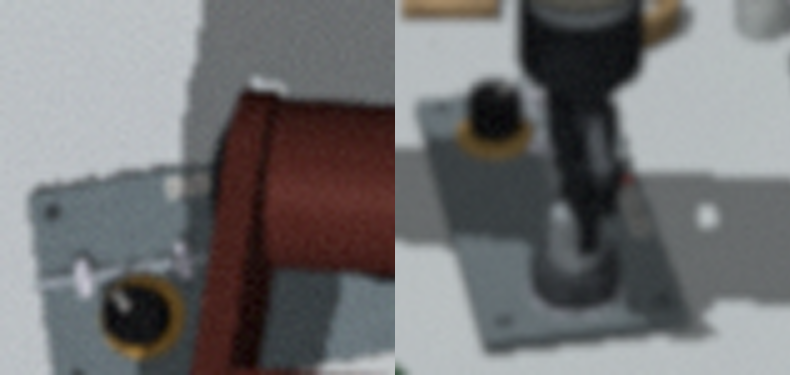

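The side view shows the socket sleeve down on the plate at (575,275), held in the gripper. The knob at (495,110) has not been touched since it was set. The arm now hides the pointer, but after I let go of the knob it stood on the mark. I hand in.

```bash
python3 -c "
from station import ctrl
print(ctrl.finish_job())"
```

```text
the job is handed in; nothing more can be done
None
```

I handed the job in with the right socket (nearest the robot on the mat) held fully seated on the nut and the other two (both too big) back upright on the mat; the pointer was on the mark after I released the knob, but the arm hid it from a last check.

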